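Sort the pipe fittings into their dishes

ROBOT

A 6-joint arm with a two-finger parallel gripper is mounted at the origin on the work surface; the furniture and walls round the work are solid. World frame = base frame: x ahead of the robot, y to its left, z up, the work surface at z = 0. Lengths are in m, angles in degrees, forces in N, time in s.
With the tool pointing down it reaches from about 0.4 to 0.825 m from the base axis. Payload 7 kg.
Tool frame: the origin (TCP) lies midway between the tips of the shut fingers; the grasp point (between the pads) lies hold_point_z behind it (hold_point_z is the distance from the TCP to the grasp point, in m); z points along the fingers, y is the line along which they close (so a half turn about z gives the same grasp; the last joint's range is limited). The gripper opens to 88 mm and grips with 3 to 60 N. Pads are 19 mm wide; open, the fingers measure 130 mm over their backs; the gripper's body (78 mm by 193 mm) begins 47 mm behind the grasp point.
Start: joints at [16.507, 20.546, 0.682, 0, -70.136, -16.507], TCP at [0.675, -0, 0.227] pointing down, gripper open.
Joint ranges: [-176.03, 176.03], [-82.01, 121.73], [-58.28, 71.71], [-173.87, 95.51], [-174.79, -0.11], [-173.66, 173.66]. Speed limits (degrees/s): [136.94, 136.94, 172.46, 180, 180, 180].

INTERFACE

Orientations are given as [roll, pitch, yaw] about the fixed x, y, z axes, in that order (R = Rz(yaw) Ry(pitch) Rx(roll)).
In Python, from plant import * gives the robot as it stands.
- The arm moves only by the tool step_arm, never from a script. Its argument "steps" is a list that holds one entry, the list of rows, each a list of 6 numbers: the shift along the tool's x, y, z scaled (see below), then the turn, a rotation vector about the tool's x, y, z scaled (see below). In form: [[[tx, ty, tz, wx, wy, wz], ...]]. A call has 1 to 20 rows; each row is the pose to reach, as a shift and turn from the pose commanded when the call began, along the tool's axes at that moment; what a row does not reach only later rows make up. The controller multiplies each number of a shift by 100 mm and each number of a turn by 0.5 rad. A row lasts 1/10 s, in which the tool goes at most 50 mm and 8.59 degrees, less where a joint would pass 70% of its speed; a pose out of reach is approached as far as the arm can. A call with a number of a shift or a turn outside -1 to 1 is refused whole. A call with a gripper value outside its range is refused whole. "jaw" is the closure in counts, from 0 (fully open) to 255 (shut), set as the call begins (left out, the last holds). The fingers move at their own pace and stop on an object; the grip force is fixed at half the most. Time passes only in rows, so rows that repeat a pose let the fingers close. It gives the time, the measured TCP pose, the force, the opening and the grip force at its end, in the units of the state.
- get_obs(): the state, without advancing time (a new reading comes with each control period).
- snapshot(name): name is "scene" or "side" or "wrist"; returns (picture, depth): 420x560x3 uint8, red, green, blue; 420x560 float32, m along the optical axis (not along the pixel's ray), 0 where there is no reading.
- calibration(name): a dict with "mtx" (3x3 intrinsics, pixels), "rvec" (rotation vector, rad) and "tvec" (3), from world to camera coordinates, as OpenCV has them. Camera axes: x right, y down, z forward; pixel columns grow to the right and rows downward; lengths in m; the calibration is good to about 2 mm. A picture is of the moment at which its call begins: read the wrist's pose just before it. calibration takes no time and is no camera call; for the wrist camera it gives the pose at the moment of the call.
- close_job(): hands the job in; it is judged then, once.
The state is a dict: "clock": time; "joint_pos": joint angles; "qvel": joint speeds; "tau": joint torques, N m; "tool_pos": TCP position; "orientation": TCP orientation; "force": force on the tool from outside, world axes, zero at the start; "moment": the same for the moment, N m; "opening": finger opening in m; "gripper_force": force on a finger pad.
Only numpy, scipy, OpenCV 4.12 (cv2) and the standard library are available. Lean on these libraries where they do the work, as an engineer would, in place of code of your own. Each camera call takes 0.05 s, during which the arm holds its last target. There are 200 camera calls.

TASK

Sort the loose fittings into the steel parts dishes: stand each of the three pipe couplings flat on its end in the round dish of its size (largest coupling in the largest dish, middle one in the middle dish, smallest in the smallest), and stand the hex bolt, which someone left in the largest round dish, on its head in the square dish. Everything must end upright and flat on the dish floors, and the glue bottle must not be knocked over.

Things in the scene. Friction and masses are not known exactly. Their poses are not given: they have to be found in the camera images.
- coupling_large_center (a point): The large one of three pipe couplings: a short dark grey round sleeve with a thicker rim at each end, 52 mm across and 50 mm tall, loose, standing on end on the table, 0.12 kg nominal. The point is its centre, half-way up on the axis (25.0 mm above its underside); z is its axis. Pinch it from outside; its upper half gives the fingers room over a dish lip.
- coupling_medium_center (a point): The medium one of three pipe couplings: a short light grey round sleeve with a thicker rim at each end, 42 mm across and 45 mm tall, loose, standing on end on the table, 0.12 kg nominal. The point is its centre, half-way up on the axis (22.5 mm above its underside); z is its axis. Pinch it from outside; its upper half gives the fingers room over a dish lip.
- coupling_small_center (a point): The small one of three pipe couplings: a short copper-coloured round sleeve with a thicker rim at each end, 32 mm across and 36 mm tall, loose, standing on end on the table, 0.12 kg nominal. The point is its centre, half-way up on the axis (18.0 mm above its underside); z is its axis. Pinch it from outside; its upper half gives the fingers room over a dish lip.
- hex_bolt_center (a point): A grey steel hex bolt standing upside down on its head, 60 mm tall: head 25 x 22 mm and 9 mm high, bare round shank of 12 mm diameter above it. Loose, 0.06 kg nominal. At the start it stands inside the largest round dish. The point is on its axis, half-way up (30 mm above the underside of the head); z is its axis, pointing up the shank.
- dish_large_floor (a point): The large one of three shallow round steel dishes with a black rubber floor, fixed to the table: 68 mm across inside, 76 mm outside (wall 4 mm). The floor is 4 mm above the table, the lip 5 mm above the floor. The point is the centre of the floor; z is up. It is the dish for the large coupling, 52 mm across.
- dish_medium_floor (a point): The medium one of three shallow round steel dishes with a black rubber floor, fixed to the table: 58 mm across inside, 66 mm outside (wall 4 mm). The floor is 4 mm above the table, the lip 5 mm above the floor. The point is the centre of the floor; z is up. It is the dish for the medium coupling, 42 mm across.
- dish_small_floor (a point): The small one of three shallow round steel dishes with a black rubber floor, fixed to the table: 48 mm across inside, 56 mm outside (wall 4 mm). The floor is 4 mm above the table, the lip 5 mm above the floor. The point is the centre of the floor; z is up. It is the dish for the small coupling, 32 mm across.
- dish_square_floor (a point): A shallow square steel dish with a black rubber floor, fixed to the table: 42 x 42 mm inside, 50 x 50 mm outside (wall 4 mm), floor 4 mm above the table, lip 5 mm above the floor. The point is the centre of the floor; x and y run along its sides, z is up. It is the dish for the hex bolt.
- glue_bottle_center (a point): A bystander: white glue bottle with an orange nozzle, 37 x 62 mm and 179 mm tall, loose, standing upright at the robot-side edge of the work, to the right. The point is on its axis 90 mm above its foot; z is up along it. It must not be knocked over.
Mind the look-alikes: they are no part of the job. Leave any black or yellow look-alike of the part that bears coupling_small_center alone. Leave any red look-alike of the part that bears hex_bolt_center alone.

How it is judged:
By the outcome, as a careful person would: the job done as asked, in the order asked, and still so for the second after the job is handed in, with the robot touching nothing.
It also fails if it takes over 106 s, if anything falls off the work surface, if the arm or the gripper's body presses on something with over 40 N, if the wrist force passes 120 N, or if a joint passes its speed limit or range.

## Working session

There is one attempt and no reset: what is moved stays moved. The work goes in short steps, Python scripts to look and compute and a tool call to move; the robot and the scene stay as the last step left them, time stands still between calls to the robot, and variables do not carry over. Pictures are saved under pics/ and viewed, at most 14 in all, crops included, and the job is handed in when it is done.

Besides the shell and the picture viewer there is one more tool, called as name([rows], argument=value, ...), one row to a line, values as JSON. step_arm: Moves the arm, as the interface text tells. Its arguments: {"type":"object","properties":{"steps":{"type":"array","items":{"type":"array","items":{"type":"array","items":{"type":"number","minimum":-1,"maximum":1}}}},"jaw":{"type":"number"}},"required":["steps"]}

```bash
ls; mkdir -p pics; python3 - <<'E'
from plant import *
import cv2,numpy as np
o=get_obs();print(o)
for n in("scene","side"):
    p,d=snapshot(n);cv2.imwrite(f"pics/{n}0.png",p[:,:,::-1]);np.save(f"pics/{n}0.npy",d)
    c=calibration(n);print(n,{k:np.round(v,4).tolist() for k,v in c.items()})
    R=cv2.Rodrigues(np.array(c["rvec"]))[0];print(-R.T@np.array(c["tvec"]).ravel())
E
```

```text
pics
{'clock': 0.0, 'joint_pos': array([ 1.65074765e+01,  2.05924496e+01,  6.32785040e-01, -1.90905525e-02,
       -7.01383484e+01, -1.65072868e+01]), 'qvel': array([ 0.05518984,  0.09375309,  0.01105524,  0.05444558, -0.04153219,
        0.0774922 ]), 'tau': array([-8.00930356e-04, -5.82726967e+01,  2.93058443e+01,  6.99745238e+00,
        6.93249181e-03, -2.06530804e-04]), 'tool_pos': array([ 6.74488359e-01, -3.34699360e-05,  2.25606996e-01]), 'orientation': array([ 1.79900927e+02, -1.06451397e-02, -9.00063025e+01]), 'force': array([-0.14325636, -0.28223819, -0.40928921]), 'moment': array([ 0.05771905, -0.02481938,  0.00258282]), 'gripper_force': 0.0, 'opening': 0.08756066671102344}
scene {'mtx': [[519.0969, 0.0, 278.068], [0.0, 519.0969, 217.0283], [0.0, 0.0, 1.0]], 'rvec': [2.2918, -0.49, 0.1953], 'tvec': [-0.5387, 0.1259, 1.0095]}
[ 0.24004512 -0.80787344  0.78413645]
side {'mtx': [[404.2673, 0.0, 282.4888], [0.0, 404.2673, 212.3865], [0.0, 0.0, 1.0]], 'rvec': [0.8188, -2.5334, 1.1586], 'tvec': [0.3746, 0.3409, 0.621]}
[0.17306532 0.42158455 0.65913118]
```

View pics/scene0.png

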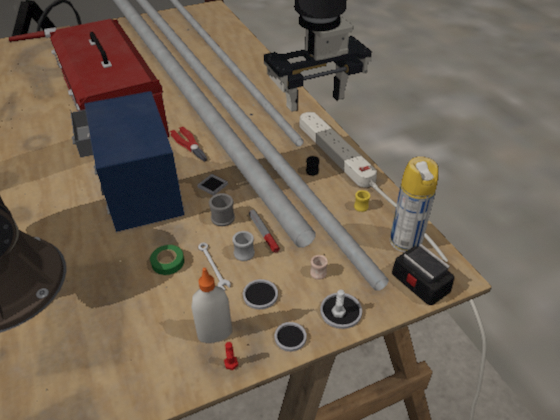

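View pics/side0.png

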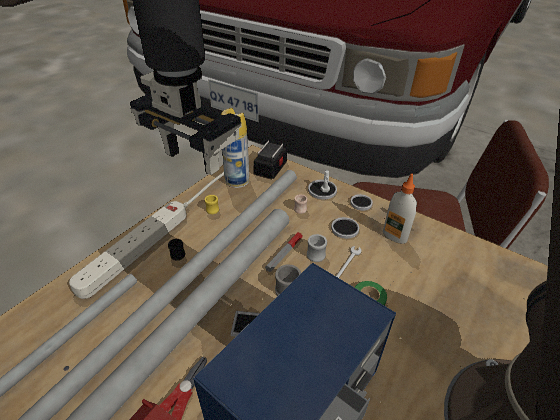

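The scene view shows these parts:
- Couplings: large at (221,210), medium at (243,246), copper small at (318,267).
- Dishes: large at (341,310) with the bolt at (339,304), medium at (261,294), small at (291,336), square at (212,185) beside the blue box.
- Bottle at (211,312).

The side view agrees. Next I'll take coarse positions and the heights of the obstacles.

```bash
cat > h.py <<'E'
import cv2,numpy as np
from plant import *
def cam(n):
    c=calibration(n);return np.array(c["mtx"]),cv2.Rodrigues(np.array(c["rvec"],float))[0],np.array(c["tvec"],float).ravel()
def ray(C,uv,z):
    K,R,t=C;uv=np.atleast_2d(uv).astype(float)
    d=(np.c_[uv,np.ones(len(uv))]@np.linalg.inv(K).T)@R;o=-R.T@t
    return o+d*((z-o[2])/d[:,2])[:,None]
def cloud(C,d):
    K,R,t=C;v,u=np.mgrid[:d.shape[0],:d.shape[1]]
    P=np.stack([(u-K[0,2])/K[0,0]*d,(v-K[1,2])/K[1,1]*d,d],-1)
    return (P-t)@R
E
python3 - <<'E'
from h import *
C=cam("scene");d=np.load("pics/scene0.npy")
for n,uv,z in[("L",(221,202),.05),("M",(243,239),.045),("S",(318,261),.036),("DL",(341,310),.009),("DM",(261,294),.009),("DS",(291,336),.009),("SQ",(212,185),.009),("redbolt",(231,362),0),("yellow",(362,195),.036),("bott",(207,275),.179),("cap",(422,170),.2)]:
    print(n,ray(C,[uv],z)[0].round(3))
S=cam("side")
for n,uv,z in[("L",(288,273),.05),("M",(317,240),.045),("S",(301,198),.036),("DL",(322,189),.009),("DM",(345,228),.009),("DS",(361,202),.009),("SQ",(243,322),.009)]:
    print(n,ray(S,[uv],z)[0].round(3))
P=cloud(C,d)
for n,uv in dict(box1=(90,105),box2=(155,98),box3=(178,180),box4=(165,120),pipe=(270,200),pipe_end=(300,232),pipe2=(330,230),p2e=(375,275),clamp=(262,228),bt=(207,272),strip=(340,150)).items(): print(n,P[uv[1],uv[0]].round(3))
# top-view height map
q=P.reshape(-1,3);q=q[(d.ravel()>0)]
print("height max grid, rows x .35...; cols y .35..-.35")
for x in np.arange(.3,.9,.04):
    print("%.2f"%x,[int(1000*q[m,2].max()) if (m:=(abs(q[:,0]-x)<.02)&(abs(q[:,1]-y)<.02)&(q[:,2]<.6)).any() else -1 for y in np.arange(.3,-.45,-.04)])
E
```

```text
L [ 0.452 -0.013  0.05 ]
M [ 0.457 -0.129  0.045]
S [ 0.569 -0.234  0.036]
DL [ 0.565 -0.336  0.009]
DM [ 0.447 -0.243  0.009]
DS [ 0.46  -0.349  0.009]
SQ [0.465 0.095 0.009]
redbolt [ 0.348 -0.348  0.   ]
yellow [ 0.743 -0.104  0.036]
bott [ 0.341 -0.3    0.179]
cap [ 0.765 -0.244  0.2  ]
L [ 0.456 -0.012  0.05 ]
M [ 0.46  -0.128  0.045]
S [ 0.573 -0.236  0.036]
DL [ 0.566 -0.329  0.009]
DM [ 0.445 -0.233  0.009]
DS [ 0.459 -0.342  0.009]
SQ [0.475 0.105 0.009]
box1 [0.259 0.281 0.171]
box2 [0.41  0.332 0.123]
box3 [0.379 0.031 0.102]
box4 [0.424 0.332 0.056]
pipe [ 0.554 -0.038  0.038]
pipe_end [ 0.567 -0.159  0.046]
pipe2 [ 0.636 -0.159  0.024]
p2e [ 0.653 -0.305  0.031]
clamp [ 0.515 -0.085  0.012]
bt [ 0.344 -0.287  0.171]
strip [0.782 0.065 0.032]
height max grid, rows x .35...; cols y .35..-.35
0.30 [172, 173, 172, 173, 173, 172, 173, 173, 2, 21, 20, 15, 2, 2, 114, 118, 3, 2, 2]
0.34 [171, 173, 173, 173, 173, 173, 172, 171, 2, 19, 20, 2, 2, 2, 151, 178, 61, 10, 1]
0.38 [171, 172, 173, 173, 174, 173, 172, 171, 2, 7, 7, 6, 7, 5, 2, 120, 3, 1, 1]
0.42 [8, 2, 3, 1, 2, 9, 1, 49, 5
[... 296 characters left out ...]
, 334, 334, 49, 50, 48, 37, 37, 9, 64, 10, 0]
0.62 [35, 36, 36, 35, 35, 36, 35, 437, 447, 333, 33, 34, 30, 28, 27, 22, 10, 2, 0]
0.66 [1, 23, 27, 29, 30, 33, 34, 406, 448, 449, 35, 36, 36, 35, 36, 35, 34, 2, 2]
0.70 [24, 25, 24, 25, 24, 2, 37, 388, 439, 445, 1, 2, 2, 1, 2, 65, 65, 58, 2]
0.74 [21, 24, 33, 31, 33, 1, 2, 390, 390, 333, 37, 4, 2, 202, 201, 67, 67, 64, 0]
0.78 [1, 33, 35, 35, 34, 36, 35, 333, 333, 332, 36, 22, 1, 202, 201, -199, 65, 63, 0]
0.82 [1, 0, 31, 34, 34, 34, 35, 34, 34, 33, 22, 23, -1, 199, 196, 11, 3, 1, 1]
0.86 [2, 1, 1, 2, 0, 2, 2, 1, 1, 1, 0, -793, -1, 3, 1, 3, 2, 1, 0]
0.90 [-1, -1, -1, -1, -1, -1, -1, -1, -793, -794, -791, -795, -1, -794, -789, -741, -1, -612, -1]
```

```bash
cat >> h.py <<'E'
from scipy.spatial.transform import Rotation as Ro
def go(x,y,z,yaw=0):
    o=get_obs();R=Ro.from_euler('xyz',o["orientation"],degrees=True)
    s=R.inv().apply(np.array([x,y,z])-o["tool_pos"])/.1
    w=(R.inv()*Ro.from_euler('xyz',[180,0,yaw],degrees=True)).as_rotvec()/.5
    print("at",o["tool_pos"].round(4),o["orientation"].round(2),"shift",s.round(3),"turn",w.round(3),"t",o["clock"])
E
python3 - <<'E'
from h import *
import plant
print([k for k in dir(plant) if not k.startswith('_')], getattr(plant,'hold_point_z',None))
C=cam("wrist");K,R,t=C;print(K,-R.T@t,R)
go(.55,-.25,.3)
E
```

```text
['PlanningError', 'calibration', 'close_job', 'get_obs', 'hold_point_z', 'snapshot'] 0.0188
[[364.53963155   0.         278.37093773]
 [  0.         364.53963155 207.40562757]
 [  0.           0.           1.        ]] [ 0.67583916 -0.07439986  0.38264985] [[-9.99999914e-01  4.01729563e-04  1.00938323e-04]
 [ 4.13986638e-04  9.61201943e-01  2.75845343e-01]
 [ 1.37931168e-05  2.75845361e-01 -9.61202027e-01]]
at [ 0.6746 -0.      0.2257] [ 1.7992e+02 -1.0000e-02 -9.0010e+01] shift [ 2.5    1.247 -0.741] turn [ 3.000e-03  2.000e-03 -3.142e+00] t 0.1
```

step_arm([
  [[0.2,0.2,-0.1,0,0,-0.2],[0.5,0.5,-0.3,0,0,-0.5],[0.8,0.8,-0.5,0,0,-0.8],[1,1,-0.6,0,0,-1],[1,1,-0.6,0,0,-1]],
], jaw=0)

```text
clock: 0.6
tool_pos: [0.5734, -0.1021, 0.2891]
orientation: [-179.8, -0.1, -61.3]
force: [0.8, -0.2, 0.2]
opening: 0.0874
gripper_force: 0.0
```

```bash
python3 - <<'E'
from h import *
go(.53,-.2,.3)
E
```

```text
at [ 0.5734 -0.1021  0.2891] [-1.7983e+02 -9.0000e-02 -6.1280e+01] shift [ 0.65   0.851 -0.11 ] turn [-0.004 -0.006 -2.139] t 0.6
```

step_arm([
  [[0.3,0.4,0,0,0,-0.25],[0.6,0.8,0,0,0,-0.5],[0.65,0.85,-0.1,0,0,-0.8],[0.65,0.85,-0.1,0,0,-1],[0.65,0.85,-0.1,0,0,-1]],
])

```text
clock: 1.1
tool_pos: [0.5315, -0.198, 0.2961]
orientation: [180.0, 0.0, -32.7]
force: [-0.2, -0.8, -0.9]
opening: 0.0876
gripper_force: 0.0
```

step_arm([
  [[0,0,0,0,0,-0.3],[0,0,0,0,0,-0.6],[0,0,0,0,0,-0.9],[0,0,0,0,0,-1],[0,0,0,0,0,-1]],
])

```text
clock: 1.6
tool_pos: [0.5317, -0.1971, 0.2958]
orientation: [-180.0, 0.1, -4.2]
force: [0.4, 0.3, 0.2]
opening: 0.088
gripper_force: 0.0
```

```bash
python3 - <<'E'
from h import *
C=cam("wrist");p,d=snapshot("wrist");cv2.imwrite("pics/w1.png",p[:,:,::-1]);np.savez("pics/w1.npz",d=d,K=C[0],R=C[1],t=C[2])
go(.53,-.2,.3)
E
```

```text
at [ 0.5317 -0.1972  0.2959] [-1.7999e+02  6.0000e-02 -4.2500e+00] shift [-0.015  0.029 -0.041] turn [-0.     0.002 -0.148] t 1.65
```

View pics/w1.png

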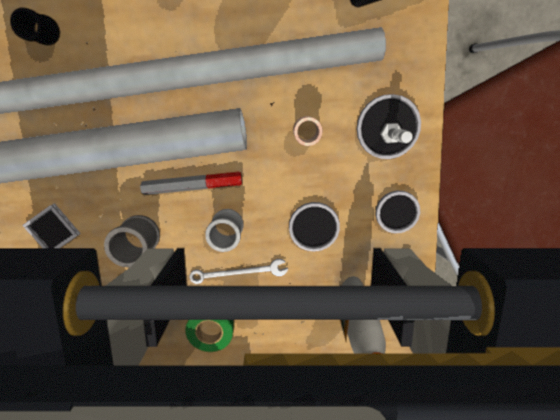

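The wrist view shows everything: couplings L (130,243), M (224,234), S (308,131); dishes L (389,127), M (314,226), S (398,211); the square dish (51,229), turned by roughly 40°; and the bolt shank tip (405,137). Next I'll fit each of them.

```bash
python3 - <<'E'
from h import *
f=np.load("pics/w1.npz");C=(f["K"],f["R"],f["t"]);d=f["d"];p=cv2.imread("pics/w1.png")
P=cloud(C,d);hsv=cv2.cvtColor(p,cv2.COLOR_BGR2HSV)
flat=P[240:246,300:340,2];print("table z",np.median(P[250:258,235:250,2]))
for n,(u,v),h,r in[("L",(130,240),.05,.026),("M",(224,232),.045,.021),("S",(308,131),.036,.016),("bolt",(403,135),.06,.006)]:
    m=np.zeros(d.shape,np.uint8);cv2.circle(m,(u,v),36,1,-1)
    k=(m>0)&(d>0)&(abs(P[...,2]-h)<.006);q=P[k]
    (cx,cy),R=cv2.minEnclosingCircle(q[:,:2].astype(np.float32))
    ctr=(q[:,:2].min(0)+q[:,:2].max(0))/2
    print(n,len(q),"mec",round(cx,4),round(cy,4),"r",round(R,4),"want",r,"bbox",ctr.round(4),"z",np.median(q[:,2]).round(4))
for n,(u,v),a in[("DL",(375,127),0.034),("DM",(314,226),.029),("DS",(398,211),.024),("SQ",(51,229),.021)]:
    m=(hsv[...,2]<60).astype(np.uint8);m[248:]=0
    cs,_=cv2.findContours(m,cv2.RETR_EXTERNAL,cv2.CHAIN_APPROX_NONE)
    c=[c for c in cs if cv2.pointPolygonTest(c,(u,v),False)>=0]
    if not c: print(n,"none");continue
    c=cv2.convexHull(c[0])
    w=ray(C,c[:,0],.006)[:,:2].astype(np.float32)
    print(n,"mec",np.round(cv2.minEnclosingCircle(w),4) if 0 else [np.round(x,4) for x in cv2.minEnclosingCircle(w)],"want",a,"rect",cv2.minAreaRect(w))
# pipe ends & clearance
for n,b in [("pipe1",(210,140)),("pipe2",(340,50))]:
    k=(P[...,2]>.02)&(d>0);k[:, :b[0]]=0;k[b[1]+60:]=0;k[:max(b[1]-40,0)]=0;k[:,395:]=0
    q=P[k];q=q[q[:,2]<.06];print(n,"xmin,max",q[:,0].min(),q[:,0].max(),"ymin",q[:,1].min())
E
```

```text
table z -0.0015132954324180983
L 577 mec 0.456 -0.0085 r 0.0266 want 0.026 bbox [ 0.4563 -0.0092] z 0.0484
M 425 mec 0.4605 -0.1249 r 0.0211 want 0.021 bbox [ 0.4605 -0.125 ] z 0.0433
S 268 mec 0.5741 -0.2333 r 0.016 want 0.016 bbox [ 0.5741 -0.2328] z 0.0347
bolt 127 mec 0.5632 -0.3342 r 0.0062 want 0.006 bbox [ 0.5633 -0.3339] z 0.0621
DL mec [array([ 0.5702, -0.3317]), np.float64(0.0333)] want 0.034 rect ((0.56971275806427, -0.3315786123275757), (0.06482087075710297, 0.06391202658414841), 27.508468627929688)
DM mec [array([ 0.4493, -0.2371]), np.float64(0.0276)] want 0.029 rect ((0.44940754771232605, -0.2370806783437729), (0.054557379335165024, 0.0519731380045414), 85.8287124633789)
DS mec [array([ 0.4619, -0.3447]), np.float64(0.0226)] want 0.024 rect ((0.4619711935520172, -0.34505322575569153), (0.044048454612493515, 0.04272637143731117), 85.82621765136719)
SQ mec [array([0.4716, 0.1039]), np.float64(0.0264)] want 0.021 rect ((0.4710129499435425, 0.10506512224674225), (0.04047439992427826, 0.03941488638520241), 28.87065887451172)
pipe1 xmin,max 0.5558634432847062 0.605121520683243 ymin -0.332962604511552
pipe2 xmin,max 0.6422453099128513 0.677862459206055 ymin -0.32031678069678693
```

Every size matches its spec, and the bolt comes first. I'm approaching above it now.

step_arm([
  [[0.1,0.3,0.3,0,0,-0.05],[0.2,0.6,0.6,0,0,-0.1],[0.3,0.9,0.9,0,0,-0.148],[0.31,1,1,0,0,-0.148],[0.31,1,1,0,0,-0.148]],
], jaw=60)

```text
clock: 2.15
tool_pos: [0.5542, -0.3005, 0.1937]
orientation: [-179.9, 0.3, -0.1]
force: [0.6, 0.2, 0.3]
opening: 0.0673
gripper_force: 0.0
```

```bash
python3 - <<'E'
from h import *
go(.5633,-.334,.1)
E
```

```text
at [ 0.5542 -0.3005  0.1937] [-1.7993e+02  2.7000e-01 -9.0000e-02] shift [0.096 0.336 0.936] turn [-0.002  0.01  -0.003] t 2.15
```

step_arm([
  [[0.05,0.2,0.3,0,0,0],[0.095,0.335,0.7,0,0,0],[0.095,0.335,0.93,0,0,0],[0.095,0.335,0.93,0,0,0],[0.095,0.335,0.93,0,0,0]],
])

```text
clock: 2.65
tool_pos: [0.5659, -0.3328, 0.1051]
orientation: [180.0, -0.1, 0.2]
force: [0.4, -0.9, 1.1]
opening: 0.0672
gripper_force: 0.0
```

```bash
python3 - <<'E'
from h import *
C=cam("wrist");p,d=snapshot("wrist");cv2.imwrite("pics/w2.png",p[:,:,::-1])
P=cloud(C,d);k=(d>0)&(abs(P[...,2]-.06)<.006)&(abs(P[...,0]-.563)<.03)&(abs(P[...,1]+.334)<.03)
q=P[k];print(len(q),cv2.minEnclosingCircle(q[:,:2].astype(np.float32)))
go(.5633,-.334,.026)
E
```

```text
384 ((0.559730589389801, -0.3344046473503113), 0.0048386347480118275)
at [ 0.5665 -0.333   0.106 ] [ 1.7992e+02 -1.6000e-01  2.1000e-01] shift [-0.034  0.009  0.8  ] turn [ 0.003 -0.006  0.007] t 2.7
```

View pics/w2.png

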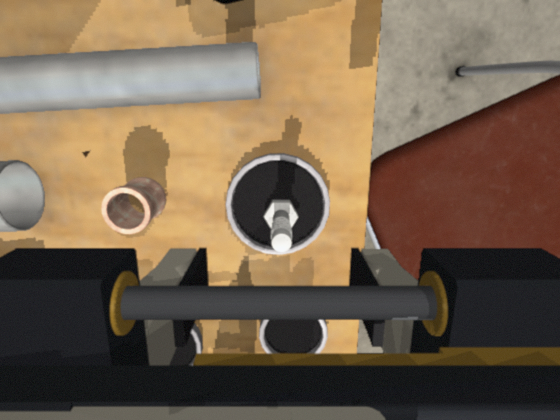

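The bolt tip is at (281,240), centred between the fingers. I'm descending and closing on it.

step_arm([
  [[-0.04,0.01,0.25,0,0,0],[-0.04,0.01,0.5,0,0,0],[-0.04,0.01,0.7,0,0,0],[-0.04,0.01,0.79,0,0,0],[-0.04,0.01,0.79,0,0,0]],
])

```text
clock: 3.2
tool_pos: [0.5615, -0.334, 0.0252]
orientation: [180.0, -0.0, 0.2]
force: [0.4, -0.7, 0.1]
opening: 0.067
gripper_force: 0.0
```

step_arm([
  [[0,0,0,0,0,0],[0,0,0,0,0,0],[0,0,0,0,0,0],[0,0,0,0,0,0],[0,0,0,0,0,0],[0,0,0,0,0,0],[0,0,0,0,0,0],[0,0,0,0,0,0],[0,0,0,0,0,0],[0,0,0,0,0,0]],
], jaw=255)

```text
clock: 4.2
tool_pos: [0.561, -0.3342, 0.0245]
orientation: [-180.0, 0.0, 0.2]
force: [0.3, -0.6, -0.8]
opening: 0.0113
gripper_force: 30.0
```

```bash
python3 - <<'E'
from h import *
go(.47,.104,.15)
E
```

```text
at [ 0.561  -0.3342  0.0245] [-1.8e+02  1.0e-02  1.8e-01] shift [-0.896 -4.385 -1.255] turn [-0.     0.     0.006] t 4.2
```

step_arm([
  [[0,0,-0.1,0,0,0],[0,0,-0.3,0,0,0],[0,0,-0.5,0,0,0],[0,0,-0.7,0,0,0],[0,0,-0.9,0,0,0],[0,0,-1,0,0,0]],
])

```text
clock: 4.8
tool_pos: [0.5619, -0.3346, 0.1273]
orientation: [179.9, -0.2, 0.2]
force: [0.1, 0.7, -0.1]
opening: 0.0114
gripper_force: 30.0
```

step_arm([
  [[0,-0.15,0,0,0,0],[-0.05,-0.4,0,0,0,0],[-0.1,-0.7,0,0,0,0],[-0.2,-1,0,0,0,0]],
])

```text
clock: 5.2
tool_pos: [0.5399, -0.2327, 0.1235]
orientation: [-180.0, 0.1, 0.2]
force: [0.7, 0.6, -0.3]
opening: 0.0113
gripper_force: 30.0
```

step_arm([
  [[-0.05,-0.3,0,0,0,0],[-0.1,-0.6,0,0,0,0],[-0.2,-1,0,0,0,0]],
])

```text
clock: 5.5
tool_pos: [0.5196, -0.1331, 0.1237]
orientation: [180.0, 0.1, 0.1]
force: [0.9, 0.8, 0.1]
opening: 0.0114
gripper_force: 30.0
```

step_arm([
  [[-0.05,-0.3,0,0,0,0],[-0.1,-0.6,0,0,0,0],[-0.2,-1,0,0,0,0]],
])

```text
clock: 5.8
tool_pos: [0.4991, -0.0332, 0.1239]
orientation: [180.0, 0.1, 0.2]
force: [0.3, -0.1, -0.6]
opening: 0.0113
gripper_force: 30.0
```

step_arm([
  [[-0.05,-0.3,0,0,0,0],[-0.1,-0.6,0,0,0,0],[-0.2,-0.9,0,0,0,0],[-0.2,-1,0,0,0,0]],
])

```text
clock: 6.2
tool_pos: [0.478, 0.0676, 0.1241]
orientation: [-180.0, 0.1, 0.3]
force: [0.7, 0.4, -0.7]
opening: 0.0116
gripper_force: 30.0
```

```bash
python3 - <<'E'
from h import *
o=get_obs();print(o["opening"],o["gripper_force"])
go(.471,.1045,.1245)
E
```

```text
0.011559950032304856 29.998526573181152
at [0.478  0.0676 0.1241] [-1.7999e+02  5.0000e-02  2.9000e-01] shift [-0.068 -0.369 -0.004] turn [-0.     0.002  0.01 ] t 6.2
```

Now over the square dish; I'll check it with the wrist camera.

step_arm([
  [[-0.04,-0.2,0,0,0,0],[-0.07,-0.37,0,0,0,0],[-0.07,-0.37,0.1,0,0,0],[-0.07,-0.37,0.2,0,0,0],[-0.07,-0.37,0.2,0,0,0]],
])

```text
clock: 6.7
tool_pos: [0.4712, 0.1013, 0.1025]
orientation: [179.9, 0.2, 0.1]
force: [0.0, 0.0, -0.7]
opening: 0.0115
gripper_force: 30.0
```

```bash
python3 - <<'E'
from h import *
C=cam("wrist");p,d=snapshot("wrist");cv2.imwrite("pics/w3.png",p[:,:,::-1])
np.savez("pics/w3.npz",d=d,K=C[0],R=C[1],t=C[2])
for u in [(.471,.1045,.004)]:
    q=C[0]@(C[1]@np.array(u)+C[2]);print(q[:2]/q[2])
go(.471,.1045,.026)
E
```

```text
[273.78688208 210.50534212]
at [0.4717 0.1014 0.1032] [1.7991e+02 1.5000e-01 1.4000e-01] shift [-0.005 -0.033  0.772] turn [0.003 0.005 0.005] t 6.75
```

View pics/w3.png

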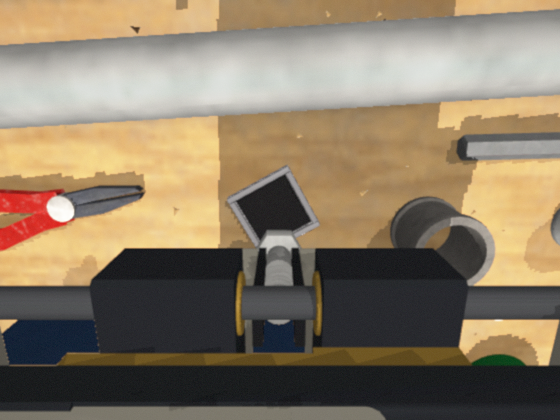

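The square dish's centre is at (273,209), where I predicted it, and the bolt hangs straight in the grip. Lowering it now.

step_arm([
  [[0,-0.03,0.2,0,0,0],[0,-0.03,0.4,0,0,0],[0,-0.03,0.55,0,0,0],[0,-0.03,0.66,0,0,0],[0,-0.03,0.71,0,0,0],[0,-0.03,0.74,0,0,0],[0,-0.03,0.76,0,0,0],[0,-0.03,0.76,0,0,0]],
])

```text
clock: 7.55
tool_pos: [0.4728, 0.1056, 0.0288]
orientation: [-180.0, -0.0, 0.2]
force: [-0.7, -1.3, -1.2]
opening: 0.0114
gripper_force: 30.0
```

```bash
python3 - <<'E'
from h import *
print(get_obs()["force"]);go(.471,.1045,.0245)
E
```

```text
[-0.72649464 -1.254309   -1.17802695]
at [0.4728 0.1056 0.0288] [-1.7999e+02 -2.0000e-02  1.8000e-01] shift [-0.018  0.011  0.043] turn [-0.    -0.001  0.006] t 7.55
```

step_arm([
  [[-0.01,0.01,0.015,0,0,0],[-0.01,0.01,0.025,0,0,0],[-0.01,0.01,0.035,0,0,0],[-0.01,0.01,0.035,0,0,0],[-0.01,0.01,0.035,0,0,0]],
])

```text
clock: 8.05
tool_pos: [0.4716, 0.1045, 0.0251]
orientation: [-180.0, -0.0, 0.2]
force: [0.3, -0.1, -0.6]
opening: 0.0115
gripper_force: 30.0
```

step_arm([
  [[0,0,0.005,0,0,0],[0,0,0.01,0,0,0],[0,0,0.01,0,0,0]],
])

```text
clock: 8.35
tool_pos: [0.4717, 0.1045, 0.0244]
orientation: [-180.0, -0.0, 0.2]
force: [-1.5, 0.3, 4.3]
opening: 0.0111
gripper_force: 30.0
```

Contact at 4.3 N, so I'm releasing and rising.

step_arm([
  [[0,0,0,0,0,0],[0,0,0,0,0,0],[0,0,0,0,0,0],[0,0,0,0,0,0],[0,0,0,0,0,0]],
], jaw=140)

```text
clock: 8.85
tool_pos: [0.4716, 0.1045, 0.024]
orientation: [180.0, 0.0, 0.2]
force: [0.6, -0.3, -0.1]
opening: 0.0387
gripper_force: 0.0
```

step_arm([
  [[0,0,-0.15,0,0,0],[0,0,-0.4,0,0,0],[0,0,-0.7,0,0,0],[0,0,-1,0,0,0]],
])

```text
clock: 9.25
tool_pos: [0.4713, 0.1043, 0.125]
orientation: [180.0, 0.0, 0.2]
force: [0.0, 1.0, 0.3]
opening: 0.0395
gripper_force: 0.0
```

step_arm([
  [[0,0.2,0,0,0,0],[0,0.5,0,0,0,0],[-0.05,0.8,0,0,0,0],[-0.15,1,0,0,0,0],[-0.15,1,0,0,0,0]],
], jaw=0)

```text
clock: 9.75
tool_pos: [0.4553, 0.0025, 0.1238]
orientation: [180.0, 0.1, 0.1]
force: [0.4, -0.2, 1.0]
opening: 0.074
gripper_force: 0.0
```

```bash
python3 - <<'E'
from h import *
C=cam("wrist");p,d=snapshot("wrist");cv2.imwrite("pics/w4.png",p[:,:,::-1])
np.savez("pics/w4.npz",d=d,K=C[0],R=C[1],t=C[2])
P=cloud(C,d);k=(d>0)&(abs(P[...,2]-.049)<.006)&(abs(P[...,0]-.456)<.04)&(abs(P[...,1]+.009)<.04)
q=P[k];print(len(q),cv2.minEnclosingCircle(q[:,:2].astype(np.float32)))
go(.456,-.009,.02)
E
```

```text
2010 ((0.45557311177253723, -0.008523122407495975), 0.02600991353392601)
at [0.4563 0.0034 0.1241] [-1.7999e+02  0.0000e+00  8.0000e-02] shift [-0.003  0.124  1.041] turn [-0.     0.     0.003] t 9.8
```

View pics/w4.png

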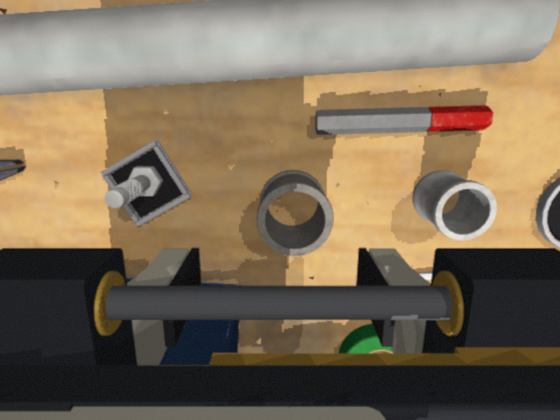

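The bolt stands on its head in the square dish, with its tip at (114,198) and head at (147,180). The large coupling sits at (295,215), so I'm taking that next.

step_arm([
  [[0,0.12,0.1,0,0,0],[0,0.12,0.3,0,0,0],[0,0.12,0.55,0,0,0],[0,0.12,0.8,0,0,0],[0,0.12,0.95,0,0,0],[0,0.12,1,0,0,0]],
])

```text
clock: 10.4
tool_pos: [0.4559, -0.0079, 0.022]
orientation: [179.9, 0.2, 0.2]
force: [-0.2, 0.4, 0.6]
opening: 0.0876
gripper_force: 0.0
```

step_arm([
  [[0,0,0.04,0,0,0],[0,0,0.04,0,0,0],[0,0,0.04,0,0,0],[0,0,0.04,0,0,0],[0,0,0.04,0,0,0],[0,0,0.04,0,0,0],[0,0,0.04,0,0,0],[0,0,0.04,0,0,0]],
], jaw=255)

```text
clock: 11.2
tool_pos: [0.4573, -0.0075, 0.0206]
orientation: [-180.0, -0.0, 0.2]
force: [-1.8, 1.4, 6.2]
opening: 0.0487
gripper_force: 30.0
```

```bash
python3 - <<'E'
from h import *
go(.5702,-.3317,.125)
E
```

```text
at [ 0.4573 -0.0075  0.0206] [-1.7999e+02 -4.0000e-02  2.0000e-01] shift [ 1.119  3.246 -1.044] turn [-0.    -0.001  0.007] t 11.2
```

step_arm([
  [[0,0,-0.1,0,0,0],[0,0,-0.3,0,0,0],[0,0,-0.55,0,0,0],[0,0,-0.8,0,0,0],[0,0,-1,0,0,0]],
])

```text
clock: 11.7
tool_pos: [0.4569, -0.0076, 0.1219]
orientation: [-180.0, -0.1, 0.2]
force: [0.1, 0.2, -1.7]
opening: 0.0492
gripper_force: 30.0
```

step_arm([
  [[0.03,0.15,0,0,0,0],[0.1,0.4,0,0,0,0],[0.2,0.7,0,0,0,0],[0.3,1,0,0,0,0]],
])

```text
clock: 12.1
tool_pos: [0.4873, -0.1083, 0.1208]
orientation: [-180.0, -0.0, 0.2]
force: [1.1, 0.8, -1.1]
opening: 0.0488
gripper_force: 30.0
```

step_arm([
  [[0.12,0.33,0,0,0,0],[0.25,0.66,0,0,0,0],[0.4,1,0,0,0,0]],
])

```text
clock: 12.4
tool_pos: [0.5274, -0.2086, 0.1205]
orientation: [-180.0, 0.0, 0.2]
force: [0.9, 0.7, -1.6]
opening: 0.0489
gripper_force: 30.0
```

step_arm([
  [[0.12,0.3,0,0,0,0],[0.25,0.6,0,0,0,0],[0.35,0.85,0,0,0,0],[0.4,1,0,0,0,0]],
])

```text
clock: 12.8
tool_pos: [0.568, -0.309, 0.1199]
orientation: [-180.0, 0.0, 0.1]
force: [0.5, 0.7, -1.4]
opening: 0.0486
gripper_force: 30.0
```

step_arm([
  [[0.02,0.1,0,0,0,0],[0.03,0.2,0,0,0,0],[0.03,0.25,0,0,0,0],[0.03,0.25,0,0,0,0]],
])

```text
clock: 13.2
tool_pos: [0.5707, -0.3322, 0.1202]
orientation: [-180.0, 0.0, 0.2]
force: [-0.1, 0.9, -1.2]
opening: 0.0487
gripper_force: 30.0
```

```bash
python3 - <<'E'
from h import *
C=cam("wrist");p,d=snapshot("wrist");cv2.imwrite("pics/w5.png",p[:,:,::-1])
q=C[0]@(C[1]@np.array([.5702,-.3317,.006])+C[2]);print(q[:2]/q[2],get_obs()["opening"])
go(.5702,-.3317,.0246)
E
```

```text
[277.84089072 205.65604935] 0.048843805644520746
at [ 0.5708 -0.3319  0.1202] [-179.99    0.      0.18] shift [-0.006 -0.001  0.956] turn [-0.     0.     0.006] t 13.25
```

View pics/w5.png

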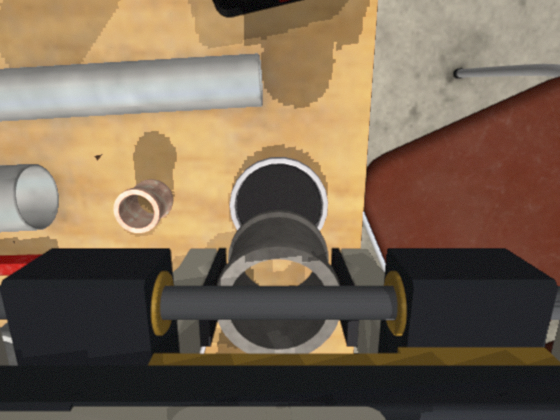

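The large dish is centred at (278,206), as predicted, and empty. Lowering the large coupling.

step_arm([
  [[0,0,0.2,0,0,0],[0,0,0.45,0,0,0],[0,0,0.65,0,0,0],[0,0,0.8,0,0,0],[0,0,0.86,0,0,0],[0,0,0.9,0,0,0],[0,0,0.92,0,0,0],[0,0,0.93,0,0,0],[0,0,0.93,0,0,0]],
])

```text
clock: 14.15
tool_pos: [0.5714, -0.3324, 0.0277]
orientation: [180.0, -0.1, 0.2]
force: [0.2, -0.5, -2.0]
opening: 0.0486
gripper_force: 30.0
```

step_arm([
  [[0,0,0.01,0,0,0],[0,0,0.02,0,0,0],[0,0,0.025,0,0,0],[0,0,0.025,0,0,0]],
])

```text
clock: 14.55
tool_pos: [0.571, -0.3323, 0.0247]
orientation: [180.0, -0.0, 0.2]
force: [-1.4, 0.8, -1.0]
opening: 0.0492
gripper_force: 30.0
```

step_arm([
  [[0,0,0.005,0,0,0],[0,0,0.01,0,0,0],[0,0,0.01,0,0,0]],
])

```text
clock: 14.85
tool_pos: [0.5711, -0.3322, 0.0247]
orientation: [180.0, -0.0, 0.2]
force: [-3.6, 3.0, 8.1]
opening: 0.0488
gripper_force: 30.0
```

Contact at 8 N. I'm releasing, rising and going to the medium coupling.

step_arm([
  [[0,0,0,0,0,0],[0,0,0,0,0,0],[0,0,0,0,0,0],[0,0,0,0,0,0],[0,0,0,0,0,0]],
], jaw=40)

```text
clock: 15.35
tool_pos: [0.571, -0.3322, 0.0234]
orientation: [-180.0, 0.0, 0.2]
force: [0.2, 0.2, -0.1]
opening: 0.0735
gripper_force: 0.0
```

step_arm([
  [[0,0,-0.15,0,0,0],[0,0,-0.4,0,0,0],[0,0,-0.7,0,0,0],[0,0,-1,0,0,0]],
])

```text
clock: 15.75
tool_pos: [0.571, -0.3323, 0.1257]
orientation: [180.0, -0.0, 0.2]
force: [0.2, -0.4, 0.7]
opening: 0.0737
gripper_force: 0.0
```

step_arm([
  [[-0.1,-0.2,0,0,0,0],[-0.3,-0.5,0,0,0,0],[-0.5,-0.9,0,0,0,0],[-0.6,-1,0,0,0,0]],
])

```text
clock: 16.15
tool_pos: [0.5092, -0.2301, 0.1249]
orientation: [-180.0, -0.0, 0.2]
force: [0.4, -0.4, 0.3]
opening: 0.0738
gripper_force: 0.0
```

step_arm([
  [[-0.2,-0.4,0,0,0,0],[-0.4,-0.8,0,0,0,0],[-0.5,-1,0,0,0,0],[-0.5,-1,0,0,0,0],[-0.5,-1,0,0,0,0]],
])

```text
clock: 16.65
tool_pos: [0.4611, -0.1323, 0.1248]
orientation: [180.0, -0.1, 0.3]
force: [-0.5, 0.3, 0.3]
opening: 0.0738
gripper_force: 0.0
```

```bash
python3 - <<'E'
from h import *
C=cam("wrist");p,d=snapshot("wrist");cv2.imwrite("pics/w6.png",p[:,:,::-1])
P=cloud(C,d);k=(d>0)&(abs(P[...,2]-.044)<.006)&(abs(P[...,0]-.46)<.035)&(abs(P[...,1]+.125)<.035)
q=P[k];print(len(q),cv2.minEnclosingCircle(q[:,:2].astype(np.float32)))
go(.4605,-.125,.018)
E
```

```text
1277 ((0.4604046940803528, -0.12445253878831863), 0.02122337743639946)
at [ 0.4612 -0.1327  0.1245] [ 1.7999e+02 -9.0000e-02  2.3000e-01] shift [-0.008 -0.077  1.065] turn [ 0.    -0.003  0.008] t 16.7
```

step_arm([
  [[-0.01,-0.08,0.1,0,0,0],[-0.01,-0.08,0.3,0,0,0],[-0.01,-0.08,0.55,0,0,0],[-0.01,-0.08,0.8,0,0,0],[-0.01,-0.08,0.95,0,0,0],[-0.01,-0.08,1,0,0,0]],
])

```text
clock: 17.3
tool_pos: [0.4579, -0.1251, 0.0212]
orientation: [180.0, 0.2, 0.1]
force: [-0.9, 0.4, 0.5]
opening: 0.0741
gripper_force: 0.0
```

step_arm([
  [[0,0,0.06,0,0,0],[0,0,0.08,0,0,0],[0,0,0.08,0,0,0],[0,0,0.08,0,0,0],[0,0,0.08,0,0,0],[0,0,0.08,0,0,0],[0,0,0.08,0,0,0],[0,0,0.08,0,0,0]],
], jaw=255)

```text
clock: 18.1
tool_pos: [0.4598, -0.1245, 0.0161]
orientation: [-180.0, -0.1, 0.2]
force: [-0.9, 0.3, 5.6]
opening: 0.0392
gripper_force: 30.0
```

step_arm([
  [[0,0,-0.1,0,0,0],[0,0,-0.3,0,0,0],[0,0,-0.55,0,0,0],[0,0,-0.7,0,0,0],[0,0,-0.8,0,0,0]],
])

```text
clock: 18.6
tool_pos: [0.4597, -0.1245, 0.0972]
orientation: [-180.0, -0.1, 0.2]
force: [-0.4, 0.5, -1.0]
opening: 0.0393
gripper_force: 30.0
```

```bash
python3 - <<'E'
from h import *
go(.4493,-.2371,.1)
E
```

```text
at [ 0.4597 -0.1245  0.0972] [-1.7999e+02 -1.0000e-01  1.9000e-01] shift [-0.107  1.126 -0.028] turn [-0.001 -0.004  0.007] t 18.6
```

step_arm([
  [[-0.02,0.2,0,0,0,0],[-0.05,0.5,0,0,0,0],[-0.1,0.8,0,0,0,0],[-0.1,1,0,0,0,0]],
])

```text
clock: 19.0
tool_pos: [0.4486, -0.2258, 0.0955]
orientation: [-180.0, 0.1, 0.1]
force: [0.2, 0.0, -0.3]
opening: 0.0393
gripper_force: 30.0
```

step_arm([
  [[-0.01,0.12,0,0,0,0],[-0.01,0.12,0.2,0,0,0],[-0.01,0.12,0.4,0,0,0],[-0.01,0.12,0.5,0,0,0],[-0.01,0.12,0.5,0,0,0]],
])

```text
clock: 19.5
tool_pos: [0.4476, -0.2362, 0.0443]
orientation: [-180.0, 0.2, 0.2]
force: [-0.3, -0.5, -0.6]
opening: 0.0393
gripper_force: 30.0
```

```bash
python3 - <<'E'
from h import *
C=cam("wrist");p,d=snapshot("wrist");cv2.imwrite("pics/w7.png",p[:,:,::-1])
q=C[0]@(C[1]@np.array([.4493,-.2371,.006])+C[2]);print(q[:2]/q[2],get_obs()["opening"])
go(.4493,-.2371,.0201)
E
```

```text
[280.05124688 237.53847153] 0.03947627757720823
at [ 0.4484 -0.2364  0.0452] [-1.8e+02  9.0e-02  2.1e-01] shift [0.01  0.007 0.251] turn [-0.     0.003  0.007] t 19.55
```

View pics/w7.png

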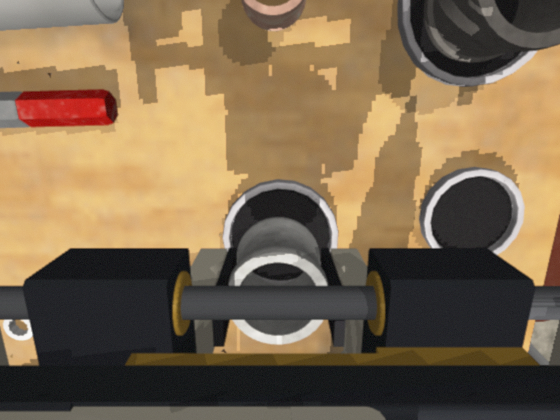

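The medium dish is at about (280,237), with the coupling hanging over its centre. The large coupling stands inside the large dish, top right. Lowering the medium one.

step_arm([
  [[0.01,0,0.08,0,0,0],[0.01,0,0.15,0,0,0],[0.01,0,0.2,0,0,0],[0.01,0,0.22,0,0,0],[0.01,0,0.24,0,0,0],[0.01,0,0.24,0,0,0]],
])

```text
clock: 20.15
tool_pos: [0.4496, -0.2366, 0.0214]
orientation: [-180.0, 0.0, 0.2]
force: [0.2, 0.4, -1.4]
opening: 0.0398
gripper_force: 30.0
```

step_arm([
  [[0,0,0.01,0,0,0],[0,0,0.02,0,0,0],[0,0,0.02,0,0,0]],
])

```text
clock: 20.45
tool_pos: [0.45, -0.2367, 0.0202]
orientation: [180.0, -0.0, 0.2]
force: [-1.3, 1.3, 4.8]
opening: 0.0392
gripper_force: 30.0
```

step_arm([
  [[0,0,0,0,0,0],[0,0,0,0,0,0],[0,0,0,0,0,0],[0,0,0,0,0,0],[0,0,0,0,0,0]],
], jaw=80)

```text
clock: 20.95
tool_pos: [0.4497, -0.2366, 0.0195]
orientation: [-180.0, 0.0, 0.2]
force: [-0.0, 0.0, 0.2]
opening: 0.0599
gripper_force: 0.0
```

step_arm([
  [[0,0,-0.15,0,0,0],[0,0,-0.4,0,0,0],[0,0,-0.7,0,0,0],[0,0,-1,0,0,0]],
])

```text
clock: 21.35
tool_pos: [0.4494, -0.2365, 0.1204]
orientation: [-180.0, 0.0, 0.2]
force: [0.6, -0.1, 0.3]
opening: 0.0599
gripper_force: 0.0
```

step_arm([
  [[0.2,0,0,0,0,0],[0.5,0,0,0,0,0],[0.8,-0.03,0,0,0,0],[1,-0.03,0,0,0,0],[1,-0.03,0,0,0,0]],
])

```text
clock: 21.85
tool_pos: [0.5519, -0.2332, 0.119]
orientation: [180.0, -0.0, 0.2]
force: [-1.0, -0.1, -0.9]
opening: 0.0601
gripper_force: 0.0
```

```bash
python3 - <<'E'
from h import *
C=cam("wrist");p,d=snapshot("wrist");cv2.imwrite("pics/w8.png",p[:,:,::-1])
P=cloud(C,d);k=(d>0)&(abs(P[...,2]-.035)<.005)&(abs(P[...,0]-.574)<.03)&(abs(P[...,1]+.233)<.03)
q=P[k];print(len(q),cv2.minEnclosingCircle(q[:,:2].astype(np.float32)))
go(.5741,-.233,.01)
E
```

```text
750 ((0.5741190314292908, -0.23339056968688965), 0.016009140759706497)
at [ 0.5502 -0.2331  0.1188] [-1.7999e+02  6.0000e-02  2.0000e-01] shift [ 0.24  -0.     1.088] turn [-0.     0.002  0.007] t 21.9
```

View pics/w8.png

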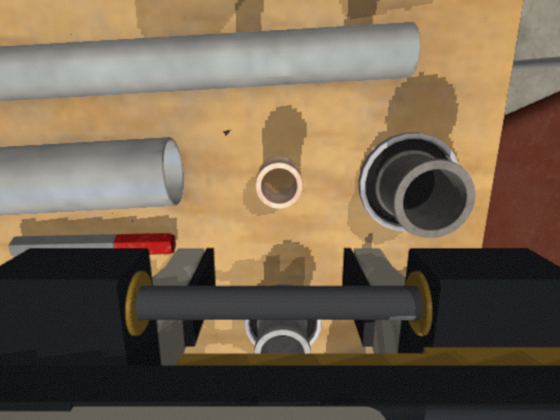

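The large coupling stands upright in the large dish. The small one is at (279,185), so I'm picking it next.

step_arm([
  [[0.12,0,0.1,0,0,0],[0.22,0,0.3,0,0,0],[0.23,0,0.5,0,0,0],[0.23,0,0.75,0,0,0],[0.23,0,0.92,0,0,0],[0.23,0,1,0,0,0],[0.23,0,1,0,0,0]],
])

```text
clock: 22.6
tool_pos: [0.5716, -0.2332, 0.0182]
orientation: [-180.0, 0.1, 0.2]
force: [0.2, 0.1, 0.1]
opening: 0.0602
gripper_force: 0.0
```

```bash
python3 - <<'E'
from h import *
go(.5741,-.233,.011)
E
```

```text
at [ 0.5716 -0.2332  0.0182] [-1.7998e+02  1.4000e-01  1.7000e-01] shift [ 0.025 -0.001  0.072] turn [-0.001  0.005  0.006] t 22.6
```

step_arm([
  [[0.02,0,0.05,0,0,0],[0.02,0,0.07,0,0,0],[0.02,0,0.07,0,0,0],[0.02,0,0.07,0,0,0],[0.02,0,0.07,0,0,0],[0.02,0,0.07,0,0,0],[0.02,0,0.07,0,0,0],[0.02,0,0.07,0,0,0]],
], jaw=255)

```text
clock: 23.4
tool_pos: [0.575, -0.2332, 0.013]
orientation: [180.0, -0.0, 0.2]
force: [-0.4, 1.2, 5.3]
opening: 0.0291
gripper_force: 30.0
```

step_arm([
  [[0,0,-0.1,0,0,0],[0,0,-0.3,0,0,0],[0,0,-0.55,0,0,0],[0,0,-0.8,0,0,0],[0,0,-1,0,0,0],[0,0,-1,0,0,0]],
])

```text
clock: 24.0
tool_pos: [0.5764, -0.2336, 0.116]
orientation: [179.9, -0.3, 0.2]
force: [1.3, 1.3, -1.8]
opening: 0.0294
gripper_force: 30.0
```

```bash
python3 - <<'E'
from h import *
go(.4619,-.3447,.11)
E
```

```text
at [ 0.5764 -0.2336  0.116 ] [179.94  -0.29   0.21] shift [-1.149  1.107  0.056] turn [ 0.002 -0.01   0.007] t 24.0
```

step_arm([
  [[-0.15,0.15,0,0,0,0],[-0.4,0.4,0,0,0,0],[-0.7,0.7,0,0,0,0],[-1,1,0,0,0,0]],
])

```text
clock: 24.4
tool_pos: [0.4727, -0.334, 0.1113]
orientation: [-179.9, 0.1, 0.2]
force: [-0.6, -0.7, -1.1]
opening: 0.0295
gripper_force: 30.0
```

step_arm([
  [[-0.14,0.11,0,0,0,0],[-0.14,0.11,0.2,0,0,0],[-0.14,0.11,0.45,0,0,0],[-0.14,0.11,0.6,0,0,0],[-0.14,0.11,0.6,0,0,0]],
])

```text
clock: 24.9
tool_pos: [0.4585, -0.3438, 0.0496]
orientation: [-179.9, 0.3, 0.1]
force: [0.1, 0.8, -2.5]
opening: 0.0294
gripper_force: 30.0
```

```bash
python3 - <<'E'
from h import *
C=cam("wrist");p,d=snapshot("wrist");cv2.imwrite("pics/w9.png",p[:,:,::-1])
q=C[0]@(C[1]@np.array([.4619,-.3447,.006])+C[2]);print(q[:2]/q[2],get_obs()["opening"])
go(.4625,-.3447,.017)
E
```

```text
[280.1619997  231.39186718] 0.029456060277750242
at [ 0.4596 -0.3443  0.0511] [-1.7993e+02  1.9000e-01  1.6000e-01] shift [0.03  0.005 0.341] turn [-0.002  0.007  0.006] t 24.95
```

View pics/w9.png

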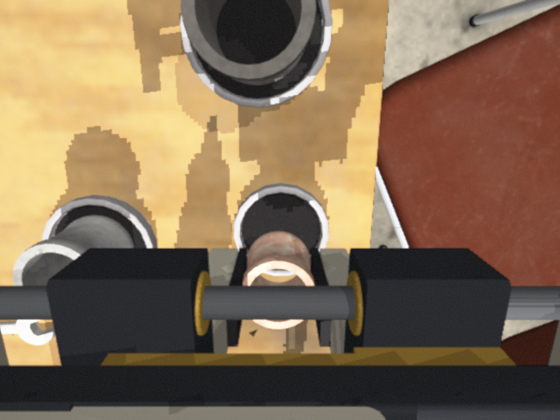

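The small dish is at (281,231), as predicted. The medium coupling sits in its dish at the left. Lowering the small one.

step_arm([
  [[0.02,0,0.1,0,0,0],[0.02,0,0.2,0,0,0],[0.02,0,0.27,0,0,0],[0.02,0,0.31,0,0,0],[0.02,0,0.33,0,0,0],[0.02,0,0.33,0,0,0],[0.02,0,0.33,0,0,0]],
])

```text
clock: 25.65
tool_pos: [0.4632, -0.3446, 0.0198]
orientation: [180.0, -0.0, 0.2]
force: [-0.6, -0.9, -1.8]
opening: 0.0294
gripper_force: 30.0
```

step_arm([
  [[0,0,0.01,0,0,0],[0,0,0.02,0,0,0],[0,0,0.025,0,0,0],[0,0,0.025,0,0,0]],
])

```text
clock: 26.05
tool_pos: [0.4631, -0.3446, 0.0172]
orientation: [180.0, -0.0, 0.2]
force: [-0.3, -0.1, -0.7]
opening: 0.0297
gripper_force: 30.0
```

step_arm([
  [[0,0,0.005,0,0,0],[0,0,0.01,0,0,0],[0,0,0.01,0,0,0]],
])

```text
clock: 26.35
tool_pos: [0.4632, -0.3447, 0.017]
orientation: [180.0, -0.0, 0.2]
force: [-2.9, 2.8, 8.1]
opening: 0.0295
gripper_force: 30.0
```

Contact. I'm releasing, rising and moving off for a final look.

step_arm([
  [[0,0,0,0,0,0],[0,0,0,0,0,0],[0,0,0,0,0,0],[0,0,0,0,0,0],[0,0,0,0,0,0]],
], jaw=100)

```text
clock: 26.85
tool_pos: [0.463, -0.3446, 0.0159]
orientation: [-180.0, 0.0, 0.2]
force: [-0.5, -0.6, 0.4]
opening: 0.0531
gripper_force: 0.0
```

step_arm([
  [[0,0,-0.15,0,0,0],[0,0,-0.4,0,0,0],[0,0,-0.7,0,0,0],[0,0,-1,0,0,0]],
])

```text
clock: 27.25
tool_pos: [0.4627, -0.3444, 0.1168]
orientation: [-180.0, 0.0, 0.2]
force: [1.4, -0.2, -0.5]
opening: 0.0535
gripper_force: 0.0
```

step_arm([
  [[0.1,-0.2,-0.3,0,0,0],[0.3,-0.5,-0.6,0,0,0],[0.6,-0.8,-0.8,0,0,0],[0.7,-1,-1,0,0,0],[0.7,-1,-1,0,0,0]],
])

```text
clock: 27.75
tool_pos: [0.5356, -0.2426, 0.2191]
orientation: [179.9, -0.3, 0.4]
force: [-1.0, -0.6, 0.5]
opening: 0.0531
gripper_force: 0.0
```

step_arm([
  [[0,-0.3,-0.3,0,0,0],[0,-0.6,-0.6,0,0,0],[0,-0.8,-0.8,0,0,0],[0,-0.8,-0.8,0,0,0],[0,-0.8,-0.8,0,0,0],[0,-0.8,-0.8,0,0,0]],
])

```text
clock: 28.35
tool_pos: [0.5317, -0.1647, 0.2948]
orientation: [-180.0, 0.1, 0.2]
force: [0.4, -0.3, 0.1]
opening: 0.0528
gripper_force: 0.0
```

```bash
python3 - <<'E'
from h import *
C=cam("wrist");p,d=snapshot("wrist");cv2.imwrite("pics/w10.png",p[:,:,::-1])
P=cloud(C,d)
for n,x,y,h in[("L",.5702,-.3317,.054),("M",.4493,-.2371,.049),("S",.4619,-.3447,.040),("B",.471,.1045,.064)]:
    k=(d>0)&(abs(P[...,2]-h)<.006)&(np.hypot(P[...,0]-x,P[...,1]-y)<.04);q=P[k]
    if len(q): print(n,(x,y),[np.round(a,4) for a in cv2.minEnclosingCircle(q[:,:2].astype(np.float32))],np.median(q[:,2]),q[:,2].std())
s,_=snapshot("scene");cv2.imwrite("pics/s2.png",s[:,:,::-1])
E
```

```text
L (0.5702, -0.3317) [array([ 0.5694, -0.3319]), np.float64(0.0263)] 0.05243662893827979 0.0013401411766814767
M (0.4493, -0.2371) [array([ 0.4508, -0.236 ]), np.float64(0.021)] 0.04738886644824524 0.001247913072928907
S (0.4619, -0.3447) [array([ 0.4622, -0.3437]), np.float64(0.0163)] 0.03812169313234687 0.0014759065085149137
B (0.471, 0.1045) [array([0.4734, 0.1036]), np.float64(0.0068)] 0.06223865395450423 0.0014500286994690538
```

View pics/s2.png

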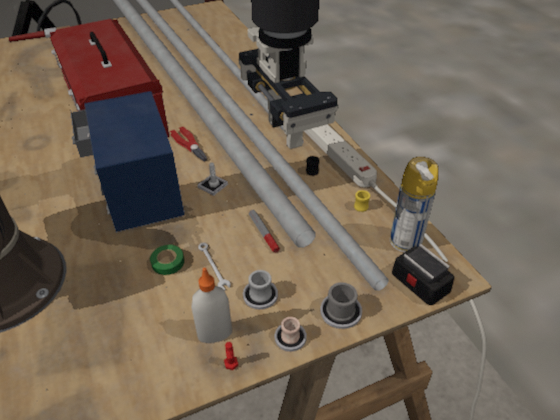

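View pics/w10.png

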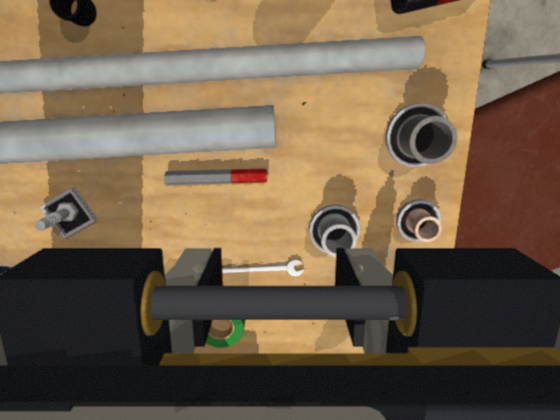

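Both views show all four parts upright in their own dishes: large (341,300), medium (260,287), small (290,330) and the bolt (212,177) in the scene picture. Each is within 3 mm of its dish centre, with its top at the right height. The bottle stands at (211,312) and the look-alikes are where they were. Handing in.

```bash
python3 -c "
from plant import *
print(close_job())"
```

```text
the job is handed in; nothing more can be done
None
```

The job is handed in, with no verdict returned: at the last look all three couplings and the hex bolt stood upright in their own dishes, the glue bottle was still standing, and about 28 s of the 106 s had been used.

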